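# Unclip a glass plate and hold it up label up by its frosted end

### The arm

A 6-joint arm with a two-finger parallel gripper is mounted at the origin on the work surface. World frame = base frame: x ahead of the robot, y to its left, z up, the work surface at z = 0. Lengths are in m, angles in rad, forces in N, time in s.
With the tool pointing down it reaches from about 0.3 to 1 m from the base axis. Payload 5.1 kg.
Tool frame: the origin (TCP) lies between the finger pads; the fingertips stand 8 mm ahead of it and the grasp point (between the pads) lies 11 mm behind it; z points along the fingers, y is the direction in which the jaws open and shut (so a half turn about z gives the same grasp; the last joint's range is limited). The gripper opens to 95 mm and grips with 3 to 60 N. Pads are 20 mm wide; open, the fingers measure 119 mm over their backs; the gripper's body (75 mm by 180 mm) begins 59 mm behind the grasp point.
Start: joints at [-1.294, 0.124, 1.65, -0, 1.367, -0.083], TCP at [0.229, -0.608, 0.223] pointing down, gripper open.
Joint ranges: [-2.61, 2.61], [-1.02, 2.33], [0.03, 2.71], [-1.35, 4.49], [0.32, 2.68], [-2.91, 2.91]. Speed limits (rad/s): [2.57, 2.57, 3.14, 3.14, 3.14, 3.14].

### API

Orientations are given as [roll, pitch, yaw] about the fixed x, y, z axes, in that order (R = Rz(yaw) Ry(pitch) Rx(roll)).
In Python, from rig import observe, viewer, env gives the robot as it stands. The module is installed in compiled form; this text tells all that it offers.
- The arm moves only by the tool drive_tool, never from a script. Its argument "moves" is a list of rows, each a list of 5 numbers: the shift along the tool's x, y, z in m, then the turn about the tool's z in degrees, then the finger opening in m, from 0 to 0.0951. In form: [[tx, ty, tz, turn, grip], ...]. A call has 1 to 5 rows; each row shifts and turns the commanded pose from where the row before left it, along the tool's axes as they then stand; what a row does not reach is not made up. A row lasts 1/8 s, in which the tool goes at most 62.5 mm and 10.7 degrees, less where a joint would pass 70% of its speed; a pose out of reach is approached as far as the arm can. A call with a gripper value outside its range is refused whole. The fingers move at their own pace and stop on an object; "squeeze" is the grip in N (left out, the last holds). Time passes only in rows, so rows that do not move let the fingers close. It gives the time, the measured TCP pose, the force and the opening at its end, in the units of the state.
- observe(): the state, without advancing time (a new reading comes with each control period).
- viewer.snapshot(name): name is "side" or "top"; returns the picture (420x560x3 uint8, red, green, blue); there is no depth.
- viewer.camera_params(name): a dict with "vertical_fov" (degrees; the focal length in pixels is half the picture's height over the tangent of half this angle, whatever the lens; pixels are square), "cx", "cy" (the principal point, pixels), "T" (4x4, takes a point from camera to world coordinates). Camera axes: x right, y down, z forward; pixel columns grow to the right and rows downward; lengths in m; the calibration is good to about 2 mm. A picture is of the moment at which its call begins. camera_params takes no time and is no camera call.
- env.finish_job(): hands the job in, once; it reports no verdict.
The state is a dict: "time": time; "q": joint angles; "dq": joint speeds; "joint_torque": joint torques, N m; "position": TCP position; "tool_rot": TCP orientation; "force": force on the tool from outside, world axes, zero at the start; "torque": the same for the moment, N m; "gripper_width": finger opening in m.
Only numpy, scipy, OpenCV 4.12 (cv2) and the standard library are available. Lean on these libraries where they do the work, as an engineer would, in place of code of your own. Each camera call takes 0.05 s, during which the arm holds its last target.

### The job

The glass plate stands on edge in its grey stand, kept in by a steel clip under each of two black knobs: turn both knobs counterclockwise (seen from above) fully to their end stops, leaving the plate in the stand. Then find the plate's frosted end by the small notch in its corner, take the plate by that end and lift it well above the stand and its knobs, and finish while holding it still in the air with the label facing up: tipped at least halfway over from upright (45 degrees or more), long edges about level. Leave the bottles and the beaker where they are.

Things in the scene. Friction and masses are not known exactly. Their poses are not given: they have to be found in the camera images.
- rack: Plate stand: fixed grey block 200 x 60 x 40 mm (x, y, z), turned any way on the bench, never moves. Origin at the centre of its underside, x along its length, z up. In its middle along x runs a slot 124 x 11 mm, floor 12 mm and mouth 40 mm above the bench. A 16 mm thick steel post stands at x = +80 mm (knob a) and at x = -80 mm (knob b), up to 74 mm above the bench.
- knob_a (a joint): Turn (rad) of the knob at the stand's +x end, positive counterclockwise from above. 0: its clip (steel tongue 12 mm wide, 74 to 79 mm above the bench, reaching 42 mm from the axis) lies along the stand over the plate's top edge. 1.45: end stop, clip out sideways, plate free. Starts at 0 to 0.3; does not rise, stays where left, turns with about 0.06 N m.
- knob_b (a joint): The same for the knob at the stand's -x end: 0 = clip over the plate, 1.45 = end stop (counterclockwise from above), plate free.
- knob_a_grip (a point): On the axis of knob a, 99 mm above the bench: the middle of its black bar grip, 40 mm long (point x, turns with the knob), 12 mm thick (point y), from 82 to 106 mm above the bench. z up.
- knob_b_grip (a point): The same on knob b.
- plate: Loose glass plate 120 mm long (x), 8 thick (y), 60 high (z), about 145 g, standing on its long edge in the slot: top edge 72 mm above the bench, 32 mm of it out of the stand. Origin at the middle of the lower long edge, z up. The 45 mm at its +x end (x = 15 to 60 mm) are frosted whitish, the rest is clear. The label is on the frosted end of the +y face only: label up = +y axis upward.
- notch (a point): Inner corner of the notch, a 12 x 12 mm square cut through the plate at the upper corner of the frosted end (plate x = 48 to 60, z = 48 to 60 mm); upward and under a clip at the start. The other corners are whole. Looking at the label with the plate upright, the notch is at the upper left. Axes as the plate's.
- label (a point): Centre of the white paper label, 28 x 20 mm, on the +y face of the plate at plate x = 32, z = 42 mm. Axes as the plate's: y points straight out of the label.
- frosted_grip (a point): Point inside the frosted end at plate x = 32, z = 52 mm (8 mm below the top edge, 64 mm above the bench at the start), mid thickness; axes as the plate's. A good place to pinch the plate across its 8 mm thickness from above.
- bottle_big: Bystander: glass-stoppered bottle, 68 mm wide, 125 mm high; origin at the centre of its underside. Leave it.
- bottle_small: Bystander: glass-stoppered bottle, 50 mm wide, 95 mm high; origin at the centre of its underside. Leave it.
- beaker: Bystander: empty glass beaker, 68 mm wide, 85 mm high; origin at the centre of its underside. Leave it.
Not all that is in view belongs to the job. Of the things like the rack, leave any that is purple, red or turquoise; of the rest the smaller one is meant.

How it is judged:
By the outcome, as a careful person would: the job done as asked, in the order asked, and still so for the second after the job is handed in, while the arm keeps its last pose, push and grip.
It also fails if it takes over 64 s, if anything falls off the work surface, if the arm or the gripper's body presses on something with over 40 N, if the wrist force passes 120 N, or if a joint passes its speed limit or range.

## Working session

There is one attempt and no reset: what is moved stays moved. The work goes in short steps, Python scripts to look and compute and a tool call to move; the robot and the scene stay as the last step left them, time stands still between calls to the robot, and variables do not carry over. Pictures are saved under pics/ and viewed, and the job is handed in when it is done.

Besides the shell and the picture viewer there is one more tool, called after "Request:" by a JSON object that holds its "op" and its "data", one argument or row to a line. drive_tool: Moves the arm, as the interface text tells. Its arguments: {"type":"object","properties":{"moves":{"type":"array"},"squeeze":{"type":"number"}},"required":["moves"]}

```bash
mkdir -p pics; ls; python3 - <<'E'
from rig import observe, viewer, env
import cv2
s=observe(); print(s)
for n in("side","top"):
    im=viewer.snapshot(n); cv2.imwrite(f"pics/{n}0.png",im[:,:,::-1]); p=viewer.camera_params(n); print(n,p)
E
```

```text
pics
{'time': 0.0, 'q': array([-1.29361887e+00,  1.24513863e-01,  1.65165194e+00,  8.55436119e-06,
        1.36751947e+00, -8.26227658e-02]), 'dq': array([-5.72210633e-04,  9.92158483e-04,  7.43092615e-04, -1.36278058e-04,
        6.89826726e-04, -3.86779380e-05]), 'joint_torque': array([ 1.25078022e-03, -4.17588902e+01, -3.59937894e+01,  7.75627024e-02,
        4.90481767e-02, -1.96881424e-04]), 'position': array([ 0.22864645, -0.60779065,  0.22139442]), 'tool_rot': array([-3.13950786e+00, -1.81047221e-04,  3.59798302e-01]), 'force': array([-0.13473417,  0.13997767,  0.15627336]), 'torque': array([-0.01092047, -0.01362014,  0.01076269]), 'gripper_width': 0.09484404410462335}
side {'vertical_fov': 42.37057504894128, 'cx': 279.7969314282849, 'cy': 217.73094862605902, 'T': array([[-0.91028107, -0.20966226,  0.35697355,  0.00879367],
       [-0.41395257,  0.47267871, -0.77795765,  1.07217224],
       [-0.00562544, -0.85593024, -0.51706071,  0.81954726],
       [ 0.        ,  0.        ,  0.        ,  1.        ]])}
top {'vertical_fov': 55.84662030575066, 'cx': 279.9559886331254, 'cy': 209.59191892858738, 'T': array([[ 0.01626724, -0.98265886,  0.18470772,  0.31381317],
       [-0.99944452, -0.02135444, -0.02558597,  0.01380823],
       [ 0.02908661, -0.1841889 , -0.98246039,  1.23971372],
       [ 0.        ,  0.        ,  0.        ,  1.        ]])}
```

View pics/side0.png

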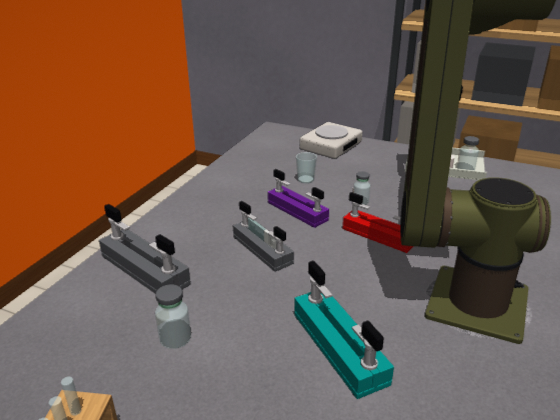

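View pics/top0.png

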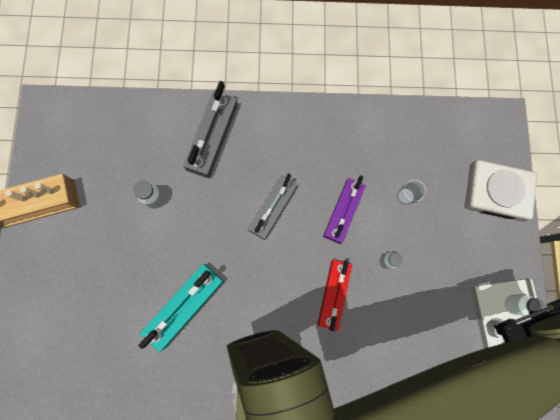

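The smaller of the two grey stands is at about (273,207) in the top view and (263,240) in the side view. I'll zoom in on it in both.

```bash
python3 - <<'E'
import cv2
a=cv2.imread("pics/top0.png")[160:250,235:315]; cv2.imwrite("pics/topz.png",cv2.resize(a,None,fx=6.6,fy=6.6,interpolation=cv2.INTER_CUBIC))
a=cv2.imread("pics/side0.png")[195:275,220:305]; cv2.imwrite("pics/sidez.png",cv2.resize(a,None,fx=7,fy=7,interpolation=cv2.INTER_CUBIC))
E
```

```text
(no output)
```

View pics/topz.png

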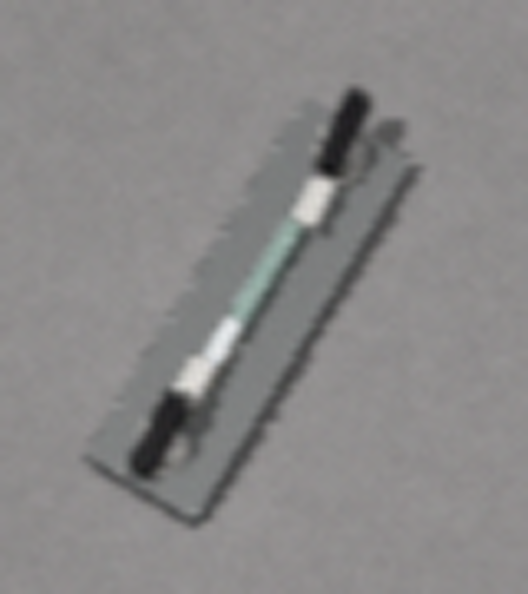

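View pics/sidez.png

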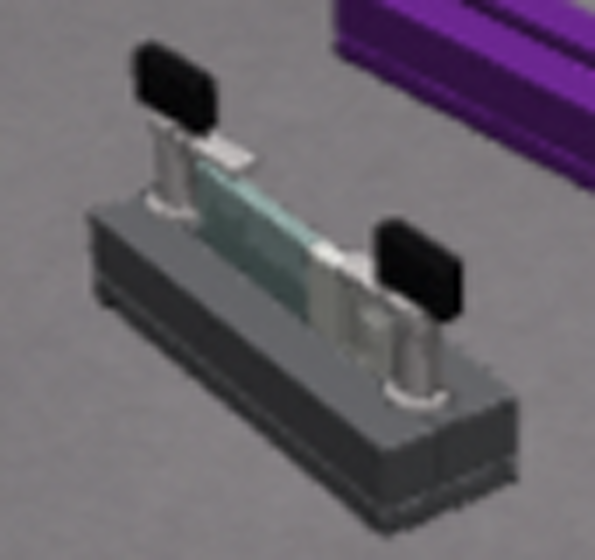

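The whitish (frosted) end is at the lower left in the top view, zoom (220,340), and on the right in the side view. Since the notch is at the upper left when facing the label, the label must be on the face away from the side camera. The tool can't tilt here, so I plan to lift the plate, lay it label-up on free bench, and regrip it across its long edges. Next I'll measure.

```bash
cat > h.py <<'E'
import numpy as np, cv2
from rig import observe, viewer, env
def K(n):
    p=viewer.camera_params(n); f=210/np.tan(np.radians(p["vertical_fov"])/2); return f,p["cx"],p["cy"],p["T"]
def ray(n,uv):
    f,cx,cy,T=K(n); d=T[:3,:3]@np.array([(uv[0]-cx)/f,(uv[1]-cy)/f,1]); return T[:3,3],d/np.linalg.norm(d)
def plane(n,uv,z):
    o,d=ray(n,uv); return o+d*(z-o[2])/d[2]
def tri(uv_s,uv_t):
    o1,d1=ray("side",uv_s);o2,d2=ray("top",uv_t)
    A=np.c_[d1,-d2]; t=np.linalg.lstsq(A,o2-o1,rcond=None)[0]
    a=o1+d1*t[0];b=o2+d2*t[1]; return (a+b)/2,np.linalg.norm(a-b)
def proj(n,P):
    f,cx,cy,T=K(n); q=T[:3,:3].T@(np.asarray(P)-T[:3,3]); return np.array([cx+f*q[0]/q[2],cy+f*q[1]/q[2]])
def blobs(m,minA=15):
    n,l,s,c=cv2.connectedComponentsWithStats(m.astype(np.uint8)); 
    return [(s[i,4],c[i],l==i) for i in range(1,n) if s[i,4]>=minA]
E
python3 - <<'E'
from h import *
im={n:cv2.imread(f"pics/{n}0.png") for n in("top","side")}
roi={"top":(165,245,245,305),"side":(195,275,230,300)}
R={}
for n in im:
    r0,r1,c0,c1=roi[n]; g=im[n].max(2); m=np.zeros(g.shape,bool); m[r0:r1,c0:c1]=g[r0:r1,c0:c1]<50
    B=blobs(m); R[n]=B
    for a,c,k in B: print(n,a,c.round(1), cv2.minAreaRect(np.argwhere(k)[:,::-1].astype(np.float32)))
E
```

```text
top 31 [286.6 179.7] ((286.689697265625, 179.77586364746094), (2.5997347831726074, 11.698805809020996), 21.801406860351562)
top 39 [258.9 225.5] ((259.1000061035156, 225.7999725341797), (3.577709197998047, 12.074767112731934), 26.56505012512207)
side 96 [244.6 207.2] ((244.6538848876953, 207.2307891845703), (14.015923500061035, 7.690152645111084), 29.744882583618164)
side 114 [279.6 233.3] ((279.43243408203125, 233.09458923339844), (15.925926208496094, 8.253582000732422), 35.53767776489258)
side 327 [254.3 248. ] ((253.7005157470703, 248.2549591064453), (56.14707946777344, 7.809932231903076), 39.28940963745117)
```

```bash
python3 - <<'E'
from h import *
B=tri((244.6,207.2),(286.7,179.7)); A=tri((279.6,233.3),(258.9,225.5))
print(A,B,np.linalg.norm((A[0]-B[0])[:2]))
for c,z in(((286.7,179.7),.104),((258.9,225.5),.104)): print(plane("top",c,z))
for c,z in(((244.6,207.2),.094),((279.6,233.3),.094)): print("s",plane("side",c,z))
v=(A[0]-B[0])[:2]; print("rack axis deg",np.degrees(np.arctan2(v[1],v[0])))
# knob directions from top image: axis pixels
for c,ang in(((286.7,179.7),21.8),((258.9,225.5),26.6)):
    d=np.array([-np.sin(np.radians(ang)),np.cos(np.radians(ang))])*6
    p=plane("top",np.array(c)+d,.105)-plane("top",np.array(c)-d,.105); print("knob yaw",np.degrees(np.arctan2(p[1],p[0])))
im=cv2.imread("pics/top0.png")
# PCA knobs with soft weight
g=im.max(2).astype(float)
for c in((286.7,179.7),(258.9,225.5)):
    y,x=np.mgrid[0:420,0:560]; w=np.clip(95-g,0,60)*(np.hypot(x-c[0],y-c[1])<9)
    mx,my=(w*x).sum()/w.sum(),(w*y).sum()/w.sum(); C=np.cov(np.c_[x.ravel(),y.ravel()].T,aweights=w.ravel()); e=np.linalg.eigh(C)[1][:,1]
    p=plane("top",np.array([mx,my])+6*e,.105)-plane("top",np.array([mx,my])-6*e,.105); print(mx,my,"yaw pca",np.degrees(np.arctan2(p[1],p[0]))%180)
# plate colours & other things
for nm,uv,z in(("bigrack",(212,135),.05),("purple",(345,210),.05),("turq",(182,305),.05),("red",(336,295),.05),("bottle",(147,194),.1),("small",(391,260),.09),("beaker",(412,192),.05)): print(nm,plane("top",uv,z).round(3))
E
```

```text
(array([0.4810729 , 0.04470024, 0.0913148 ]), np.float64(6.331968604466542e-06)) (array([ 0.62093546, -0.03489766,  0.09136817]), np.float64(0.0005116448961753322)) 0.16092657255471124
[ 0.61780226 -0.03427535  0.104     ]
[0.47922236 0.04435797 0.104     ]
s [ 0.61844274 -0.03089767  0.094     ]
s [0.47933472 0.0484892  0.094     ]
rack axis deg 150.35514294429402
knob yaw 159.6326039023914
knob yaw 155.08009906583007
286.75543885971496 180.03825956489123 yaw pca 158.74402043248992
259.38330109606704 225.35041908446163 yaw pca 146.77721415494366
bigrack [0.772 0.201 0.05 ]
purple [ 0.541 -0.217  0.05 ]
turq [0.249 0.263 0.05 ]
red [ 0.285 -0.187  0.05 ]
bottle [0.566 0.373 0.1  ]
small [ 0.388 -0.342  0.09 ]
beaker [ 0.602 -0.427  0.05 ]
```

Request:
{"op": "drive_tool", "data": {
  "moves": [
    [0, 0, 0, 9.6, 0.05],
    [0, 0, 0, 9.5, 0.05],
    [0, 0, 0, 9.5, 0.05],
    [0, 0, 0, 9.5, 0.05],
    [0, 0, 0, 9.5, 0.05]
  ],
  "squeeze": 30
}}

```text
time: 0.72
position: [0.2287, -0.608, 0.2219]
tool_rot: [-3.141, 0.001, -0.476]
force: [-0.2, 1.0, 0.3]
gripper_width: 0.0525
```

```bash
cat >> h.py <<'E'
from scipy.spatial.transform import Rotation as Ro
def go(P,yaw=None,maxs=.055):
    s=observe(); R=Ro.from_euler("xyz",s["tool_rot"]).as_matrix(); d=R.T@(np.array(P)-s["position"])
    y=np.degrees(np.arctan2(R[1,0],R[0,0]))
    print("t",s["time"],"pos",s["position"].round(4),"yaw",round(y,1),"rot",s["tool_rot"].round(3),"F",s["force"].round(1),"w",round(s["gripper_width"],4),"q",s["q"].round(2))
    n=int(np.ceil(np.linalg.norm(d)/maxs)); print("shift tool mm",(d*1000).round(1),"rows",n,"each",(d*1000/max(n,1)).round(1), "" if yaw is None else ("turn",round((y-yaw+180)%360-180,1)))
E
python3 -c "
from h import *; go([.480,.0445,.19],-27)"
```

```text
t 0.725 pos [ 0.2287 -0.608   0.2219] yaw -27.3 rot [-3.141e+00  1.000e-03 -4.760e-01] F [-0.2  1.   0.3] w 0.0525 q [-1.29  0.12  1.65 -0.    1.37  0.75]
shift tool mm [ -75.9 -695.1   32.6] rows 13 each [ -5.8 -53.5   2.5] ('turn', np.float64(-0.3))
```

Request:
{"op": "drive_tool", "data": {
  "moves": [
    [-0.006, -0.053, 0.0, 0, 0.05],
    [-0.006, -0.053, 0.0, 0, 0.05],
    [-0.006, -0.053, 0.0, 0, 0.05],
    [-0.006, -0.053, 0.0, 0, 0.05],
    [-0.006, -0.053, 0.0, 0, 0.05]
  ]
}}

```text
time: 1.35
position: [0.3225, -0.3568, 0.2221]
tool_rot: [-3.141, 0.0, -0.471]
force: [0.1, -0.4, 1.1]
gripper_width: 0.0501
```

Request:
{"op": "drive_tool", "data": {
  "moves": [
    [-0.006, -0.053, 0.0, 0, 0.05],
    [-0.006, -0.053, 0.0, 0, 0.05],
    [-0.006, -0.053, 0.005, 0, 0.05],
    [-0.006, -0.053, 0.005, 0, 0.05],
    [-0.006, -0.053, 0.005, 0, 0.05]
  ]
}}

```text
time: 1.98
position: [0.4159, -0.1071, 0.2073]
tool_rot: [-3.142, -0.0, -0.471]
force: [0.4, -0.7, -0.5]
gripper_width: 0.05
```

Request:
{"op": "drive_tool", "data": {
  "moves": [
    [-0.006, -0.053, 0.005, 0, 0.05],
    [-0.006, -0.053, 0.005, 0, 0.05],
    [-0.003, -0.053, 0.005, 0, 0.05],
    [0, 0, 0, 0, 0.05]
  ]
}}

```text
time: 2.48
position: [0.4746, 0.0424, 0.1917]
tool_rot: [3.141, 0.002, -0.466]
force: [-0.8, -0.7, -0.4]
gripper_width: 0.0501
```

```bash
python3 -c "
from h import *; go([.480,.0445,.19],-27)
for n in ('top','side'): cv2.imwrite(f'pics/{n}1.png',viewer.snapshot(n)[:,:,::-1])
a=cv2.imread('pics/side1.png')[120:300,170:350]; cv2.imwrite('pics/side1z.png',cv2.resize(a,None,fx=3.3,fy=3.3,interpolation=cv2.INTER_CUBIC))"
```

```text
t 2.475 pos [0.4746 0.0424 0.1917] yaw -26.7 rot [ 3.141e+00  2.000e-03 -4.660e-01] F [-0.8 -0.7 -0.4] w 0.0501 q [-0.02 -0.25  2.06  0.    1.33  2.01]
shift tool mm [ 3.9 -4.3  1.7] rows 1 each [ 3.9 -4.3  1.7] ('turn', np.float64(0.3))
```

View pics/side1z.png

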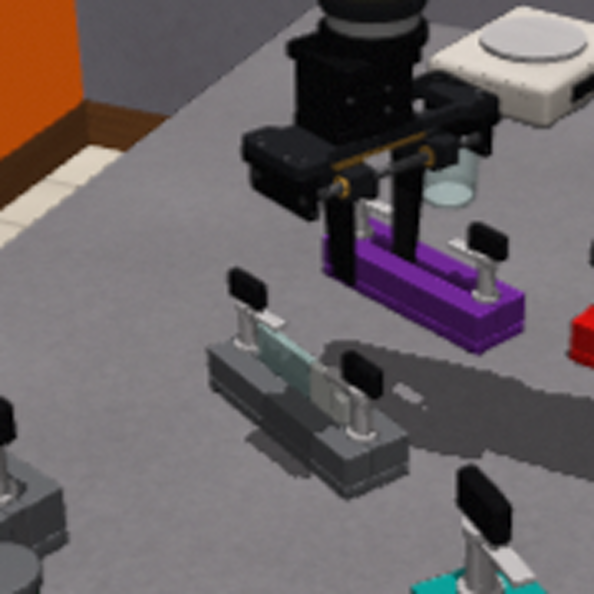

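View pics/top1.png

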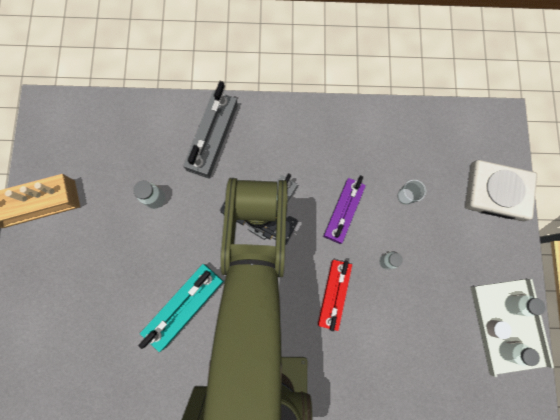

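The side view shows the gripper above the near knob at zoom (360,375), with fingers at (340,270) and (405,255). The jaws line up across the bar. In the top view the arm hides the stand. I'll correct the small offset and descend to the knob.

Request:
{"op": "drive_tool", "data": {
  "moves": [
    [0.004, -0.004, 0.0, 0, 0.05],
    [0, 0, 0, 0, 0.05]
  ]
}}

```text
time: 2.82
position: [0.4802, 0.0404, 0.1929]
tool_rot: [-3.142, -0.0, -0.473]
force: [0.1, -0.7, 0.4]
gripper_width: 0.0504
```

```bash
python3 -c "
from h import *; go([.480,.0445,.091],-27)
cv2.imwrite('pics/side2.png',viewer.snapshot('side')[:,:,::-1])
for y in (1,-1):
  s=observe();R=Ro.from_euler('xyz',s['tool_rot']).as_matrix(); print(proj('side',s['position']+R@[0,y*.025,.008]))
a=cv2.imread('pics/side2.png')[180:260,230:330]; cv2.imwrite('pics/side2z.png',cv2.resize(a,None,fx=6,fy=6,interpolation=cv2.INTER_CUBIC))"
```

```text
t 2.825 pos [0.4802 0.0404 0.1929] yaw -27.1 rot [-3.142 -0.    -0.473] F [ 0.1 -0.7  0.4] w 0.0504 q [-0.03 -0.24  2.05 -0.    1.33  2.02]
shift tool mm [ -2.1  -3.5 101.9] rows 2 each [-1.1 -1.8 50.9] ('turn', np.float64(-0.1))
[288.53907271 196.52275539]
[272.22196388 202.94022872]
```

View pics/side2z.png

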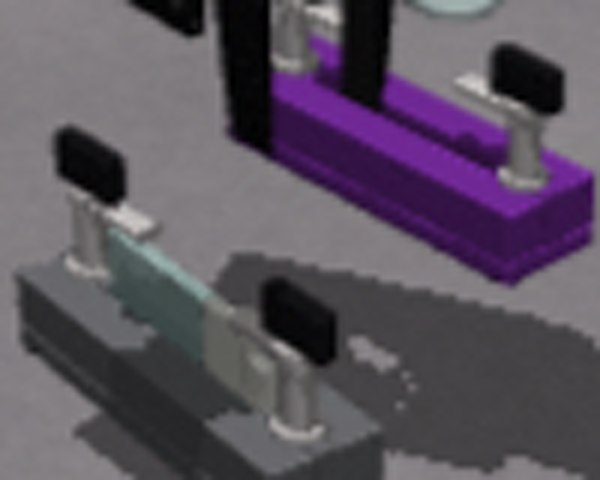

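The fingers are where the kinematics puts them, and the knob bar at zoom (300,320) sits below them. Descending.

Request:
{"op": "drive_tool", "data": {
  "moves": [
    [-0.002, -0.004, 0.03, 0, 0.05],
    [0, 0, 0.035, 0, 0.05],
    [0, 0, 0.025, 0, 0.05],
    [0, 0, 0.012, 0, 0.05],
    [0, 0, 0, 0, 0.05]
  ]
}}

```text
time: 3.5
position: [0.4796, 0.0455, 0.0902]
tool_rot: [3.141, 0.001, -0.472]
force: [0.5, -0.7, 0.1]
gripper_width: 0.0499
```

```bash
python3 -c "
from h import *; go([.480,.0445,.091],-27)
cv2.imwrite('pics/side3.png',viewer.snapshot('side')[:,:,::-1])
a=cv2.imread('pics/side3.png')[180:260,230:330]; cv2.imwrite('pics/side3z.png',cv2.resize(a,None,fx=6,fy=6,interpolation=cv2.INTER_CUBIC))"
```

```text
t 3.5 pos [0.4796 0.0455 0.0902] yaw -27.0 rot [ 3.141e+00  1.000e-03 -4.720e-01] F [ 0.5 -0.7  0.1] w 0.0499 q [-0.02 -0.13  2.14  0.    1.14  2.03]
shift tool mm [ 0.8  0.7 -0.8] rows 1 each [ 0.8  0.7 -0.8] ('turn', np.float64(-0.0))
```

View pics/side3z.png

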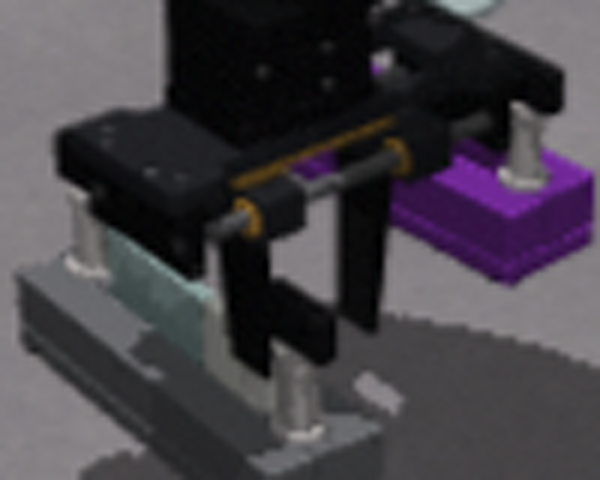

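The bar is between the fingers. Now I'll close on it.

Request:
{"op": "drive_tool", "data": {
  "moves": [
    [0, 0, 0, 0, 0.02],
    [0, 0, 0, 0, 0.012],
    [0, 0, 0, 0, 0.008],
    [0, 0, 0, 0, 0.008]
  ],
  "squeeze": 30
}}

```text
time: 4.05
position: [0.4806, 0.0461, 0.0912]
tool_rot: [-3.14, -0.001, -0.471]
force: [0.8, 0.9, 1.4]
gripper_width: 0.0157
```

Request:
{"op": "drive_tool", "data": {
  "moves": [
    [0, 0, 0, 0, 0.008],
    [0, 0, 0, 0, 0.008],
    [0, 0, 0, 0, 0.008]
  ]
}}

```text
time: 4.42
position: [0.4813, 0.0475, 0.0913]
tool_rot: [-3.137, -0.001, -0.472]
force: [3.1, 6.2, -0.8]
gripper_width: 0.0121
```

Request:
{"op": "drive_tool", "data": {
  "moves": [
    [0, -0.002, 0, -5, 0.008],
    [0, 0, 0, -10, 0.008],
    [0, 0, 0, -10, 0.008],
    [0, 0, 0, -10, 0.008],
    [0, 0, 0, -10, 0.008]
  ]
}}

```text
time: 5.05
position: [0.4814, 0.0479, 0.0913]
tool_rot: [-3.141, -0.001, 0.32]
force: [0.3, 1.9, 1.8]
gripper_width: 0.0117
```

```bash
python3 -c "
from h import *; go([.480,.0445,.091],60); print(observe()['torque'])"
```

```text
t 5.05 pos [0.4814 0.0479 0.0913] yaw 18.3 rot [-3.141e+00 -1.000e-03  3.200e-01] F [0.3 1.9 1.8] w 0.0117 q [-0.01 -0.13  2.13  0.    1.14  1.24]
shift tool mm [-2.4  2.8  0.3] rows 1 each [-2.4  2.8  0.3] ('turn', np.float64(-41.7))
[ 0.20353824  0.01683406 -0.11958399]
```

Request:
{"op": "drive_tool", "data": {
  "moves": [
    [0, 0, 0, -10, 0.008],
    [0, 0, 0, -10, 0.008],
    [0, 0, 0, -10, 0.008],
    [0, 0, 0, -4, 0.008],
    [0, 0, 0, 0, 0.008]
  ]
}}

```text
time: 5.68
position: [0.4813, 0.048, 0.0913]
tool_rot: [3.142, -0.001, 0.907]
force: [-0.4, 2.3, 3.5]
gripper_width: 0.0115
```

```bash
python3 -c "
from h import *; go([.480,.0445,.091],60); print(observe()['torque'])"
```

```text
t 5.675 pos [0.4813 0.048  0.0913] yaw 52.0 rot [ 3.142e+00 -1.000e-03  9.070e-01] F [-0.4  2.3  3.5] w 0.0115 q [-0.01 -0.13  2.13  0.    1.14  0.65]
shift tool mm [-3.5  1.1  0.3] rows 1 each [-3.5  1.1  0.3] ('turn', np.float64(-8.0))
[0.42801908 0.06902486 0.07922732]
```

Request:
{"op": "drive_tool", "data": {
  "moves": [
    [0, 0, 0, -3, 0.008],
    [0, 0, 0, 0, 0.008]
  ]
}}

```text
time: 5.92
position: [0.4813, 0.048, 0.0912]
tool_rot: [-3.141, -0.001, 0.957]
force: [-1.5, 2.0, 5.4]
gripper_width: 0.0122
```

```bash
python3 -c "
from h import *; go([.480,.0445,.091],60); print(observe()['torque'])"
```

```text
t 5.925 pos [0.4813 0.048  0.0912] yaw 54.8 rot [-3.141e+00 -1.000e-03  9.570e-01] F [-1.5  2.   5.4] w 0.0122 q [-0.01 -0.13  2.13  0.    1.14  0.6 ]
shift tool mm [-3.6  1.   0.2] rows 1 each [-3.6  1.   0.2] ('turn', np.float64(-5.2))
[ 0.47871214  0.19652262 -0.5651584 ]
```

Request:
{"op": "drive_tool", "data": {
  "moves": [
    [0, 0, 0, -3, 0.008],
    [0, 0, 0, 0, 0.008]
  ]
}}

```text
time: 6.18
position: [0.4814, 0.0481, 0.0913]
tool_rot: [3.142, -0.002, 1.009]
force: [-1.1, 3.2, 5.1]
gripper_width: 0.0125
```

```bash
python3 -c "
from h import *; go([.480,.0445,.091],60); print(observe()['torque'])"
```

```text
t 6.175 pos [0.4814 0.0481 0.0913] yaw 57.8 rot [ 3.142e+00 -2.000e-03  1.009e+00] F [-1.1  3.2  5.1] w 0.0125 q [-0.01 -0.13  2.13  0.    1.14  0.55]
shift tool mm [-3.8  0.7  0.3] rows 1 each [-3.8  0.7  0.3] ('turn', np.float64(-2.2))
[ 0.59746768  0.07519446 -0.75990384]
```

The moment about z jumped from 0.08 to about 0.76 N m, so knob A is at its stop. Releasing, rising and moving to knob B.

Request:
{"op": "drive_tool", "data": {
  "moves": [
    [0, 0, 0, 0, 0.05],
    [0, 0, 0, 0, 0.05],
    [0, 0, 0, 0, 0.05],
    [0, 0, -0.03, 0, 0.05],
    [0, 0, -0.05, 0, 0.05]
  ]
}}

```text
time: 6.8
position: [0.4786, 0.0474, 0.1684]
tool_rot: [-3.136, 0.004, 1.012]
force: [1.2, -0.5, 0.8]
gripper_width: 0.0493
```

Request:
{"op": "drive_tool", "data": {
  "moves": [
    [0, 0, 0, 10, 0.05],
    [0, 0, 0, 10, 0.05],
    [0, 0, 0, 10, 0.05],
    [0, 0, 0, 10, 0.05],
    [0, 0, 0, 10, 0.05]
  ]
}}

```text
time: 7.42
position: [0.4803, 0.0474, 0.1697]
tool_rot: [3.141, 0.002, 0.134]
force: [0.4, -0.4, 0.0]
gripper_width: 0.0504
```

Request:
{"op": "drive_tool", "data": {
  "moves": [
    [0, 0, 0, 10, 0.05],
    [0, 0, 0, 10, 0.05],
    [0, 0, 0, 10, 0.05],
    [0, 0, 0, 0, 0.05]
  ]
}}

```text
time: 7.92
position: [0.4804, 0.0475, 0.1699]
tool_rot: [3.141, 0.001, -0.382]
force: [0.2, -0.0, 0.6]
gripper_width: 0.0499
```

```bash
python3 -c "
from h import *; go([.620,-.031,.17],-23,.05)"
```

```text
t 7.925 pos [0.4804 0.0475 0.1699] yaw -21.9 rot [ 3.141e+00  1.000e-03 -3.820e-01] F [ 0.2 -0.   0.6] w 0.0499 q [-0.01 -0.22  2.07 -0.    1.29  1.94]
shift tool mm [158.8  20.8  -0.3] rows 4 each [39.7  5.2 -0.1] ('turn', np.float64(1.1))
```

Request:
{"op": "drive_tool", "data": {
  "moves": [
    [0.04, 0.005, 0, 0, 0.05],
    [0.04, 0.005, 0, 0, 0.05],
    [0.04, 0.005, 0, 0, 0.05],
    [0.039, 0.006, 0, 0, 0.05],
    [0, 0, 0, 0, 0.05]
  ]
}}

```text
time: 8.55
position: [0.6217, -0.0327, 0.1698]
tool_rot: [3.141, 0.001, -0.383]
force: [-0.9, 0.6, -0.1]
gripper_width: 0.0497
```

```bash
python3 -c "
from h import *; go([.620,-.031,.091],-23,.05)
cv2.imwrite('pics/side4.png',viewer.snapshot('side')[:,:,::-1])
a=cv2.imread('pics/side4.png')[170:280,210:330]; cv2.imwrite('pics/side4z.png',cv2.resize(a,None,fx=5,fy=5,interpolation=cv2.INTER_CUBIC))"
```

```text
t 8.55 pos [ 0.6217 -0.0327  0.1698] yaw -21.9 rot [ 3.141e+00  1.000e-03 -3.830e-01] F [-0.9  0.6 -0.1] w 0.0497 q [-0.14  0.1   1.76 -0.    1.28  1.81]
shift tool mm [-2.1 -1.  78.8] rows 2 each [-1.1 -0.5 39.4] ('turn', np.float64(1.1))
```

View pics/side4z.png

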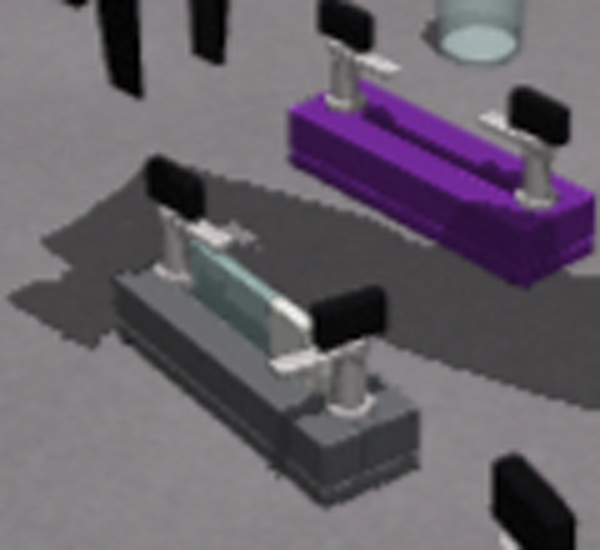

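Knob A's clip now points out sideways (zoom 300,360) and the plate is still in place. Descending on knob B.

Request:
{"op": "drive_tool", "data": {
  "moves": [
    [-0.001, 0, 0.03, 0, 0.05],
    [-0.001, -0.001, 0.03, 0, 0.05],
    [0, 0, 0.018, 0, 0.05],
    [0, 0, 0, 0, 0.05]
  ]
}}

```text
time: 9.1
position: [0.6173, -0.0291, 0.0909]
tool_rot: [3.141, 0.004, -0.383]
force: [-0.6, -0.0, 0.4]
gripper_width: 0.0502
```

```bash
python3 -c "
from h import *; go([.620,-.031,.091],-23,.05)
cv2.imwrite('pics/side5.png',viewer.snapshot('side')[:,:,::-1])
a=cv2.imread('pics/side5.png')[170:280,210:330]; cv2.imwrite('pics/side5z.png',cv2.resize(a,None,fx=5,fy=5,interpolation=cv2.INTER_CUBIC))"
```

```text
t 9.1 pos [ 0.6173 -0.0291  0.0909] yaw -21.9 rot [ 3.141  0.004 -0.383] F [-0.6 -0.   0.4] w 0.0502 q [-0.13  0.17  1.83 -0.    1.14  1.82]
shift tool mm [ 3.2  0.7 -0.1] rows 1 each [ 3.2  0.7 -0.1] ('turn', np.float64(1.1))
```

View pics/side5z.png

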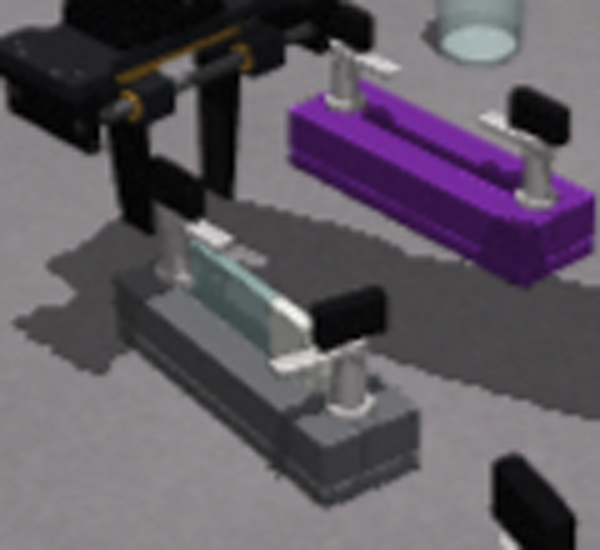

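The bar is between the fingers, in the same relation as it was for knob A. Closing.

Request:
{"op": "drive_tool", "data": {
  "moves": [
    [0.002, 0, 0, 0, 0.008],
    [0, 0, 0, 0, 0.008],
    [0, 0, 0, 0, 0.008],
    [0, 0, 0, 0, 0.008],
    [0, 0, 0, 0, 0.008]
  ]
}}

```text
time: 9.78
position: [0.6207, -0.0318, 0.0929]
tool_rot: [3.139, -0.0, -0.383]
force: [-1.5, -4.3, 1.8]
gripper_width: 0.012
```

Request:
{"op": "drive_tool", "data": {
  "moves": [
    [0, 0, 0, 0, 0.008],
    [0, 0, 0, 0, 0.008]
  ]
}}

```text
time: 10.02
position: [0.6207, -0.0318, 0.093]
tool_rot: [3.139, -0.0, -0.384]
force: [-1.9, -3.7, 2.0]
gripper_width: 0.012
```

Request:
{"op": "drive_tool", "data": {
  "moves": [
    [0, 0.001, 0, -6, 0.008],
    [0, 0, 0, -10, 0.008],
    [0, 0, 0, -10, 0.008],
    [0, 0, 0, -10, 0.008],
    [0, 0, 0, -10, 0.008]
  ]
}}

```text
time: 10.65
position: [0.6207, -0.0313, 0.0929]
tool_rot: [-3.141, -0.0, 0.424]
force: [-0.3, 0.9, 1.2]
gripper_width: 0.012
```

Request:
{"op": "drive_tool", "data": {
  "moves": [
    [0, 0, 0, -10, 0.008],
    [0, 0, 0, -10, 0.008],
    [0, 0, 0, -8, 0.008],
    [0, 0, 0, 0, 0.008]
  ]
}}

```text
time: 11.15
position: [0.6205, -0.031, 0.093]
tool_rot: [-3.141, -0.0, 0.906]
force: [-1.4, 0.4, 1.7]
gripper_width: 0.0116
```

```bash
python3 -c "
from h import *; go([.620,-.031,.091],60); print(observe()['torque'])"
```

```text
t 11.15 pos [ 0.6205 -0.031   0.093 ] yaw 51.9 rot [-3.141 -0.     0.906] F [-1.4  0.4  1.7] w 0.0116 q [-0.14  0.17  1.82  0.    1.15  0.53]
shift tool mm [-0.3 -0.4  2. ] rows 1 each [-0.3 -0.4  2. ] ('turn', np.float64(-8.1))
[0.085769   0.2352869  0.07760296]
```

Request:
{"op": "drive_tool", "data": {
  "moves": [
    [0, 0, 0, -3, 0.008],
    [0, 0, 0, -3, 0.008],
    [0, 0, 0, 0, 0.008]
  ]
}}

```text
time: 11.52
position: [0.6206, -0.0309, 0.0929]
tool_rot: [-3.141, -0.001, 1.008]
force: [-0.4, 2.1, 2.8]
gripper_width: 0.0123
```

```bash
python3 -c "
from h import *; go([.620,-.031,.091],60); print(observe()['torque'])"
```

```text
t 11.525 pos [ 0.6206 -0.0309  0.0929] yaw 57.8 rot [-3.141e+00 -1.000e-03  1.008e+00] F [-0.4  2.1  2.8] w 0.0123 q [-0.14  0.17  1.82  0.    1.15  0.43]
shift tool mm [-0.4 -0.4  1.9] rows 1 each [-0.4 -0.4  1.9] ('turn', np.float64(-2.2))
[ 0.32616386  0.24520713 -0.66269942]
```

The moment is 0.66 N m, so knob B is at its stop too. The two axes came out at (0.4813,0.048) and (0.6206,-0.031), 160.1 mm apart as expected, with the rack axis at 150.4°. Releasing and moving over the frosted end.

Request:
{"op": "drive_tool", "data": {
  "moves": [
    [0, 0, 0, 0, 0.05],
    [0, 0, 0, 0, 0.05],
    [0, 0, 0, 0, 0.05],
    [0, 0, -0.03, 0, 0.05],
    [0, 0, -0.05, 0, 0.05]
  ]
}}

```text
time: 12.15
position: [0.6188, -0.0313, 0.1706]
tool_rot: [-3.137, 0.003, 1.012]
force: [0.6, 0.5, -0.0]
gripper_width: 0.0496
```

Request:
{"op": "drive_tool", "data": {
  "moves": [
    [0, 0, 0, 10, 0.05],
    [0, 0, 0, 10, 0.05],
    [0, 0, 0, 10, 0.05],
    [0, 0, 0, 10, 0.05],
    [0, 0, 0, 10, 0.05]
  ]
}}

```text
time: 12.78
position: [0.6205, -0.0315, 0.1725]
tool_rot: [3.141, 0.0, 0.134]
force: [-0.1, -1.1, 0.0]
gripper_width: 0.0498
```

Request:
{"op": "drive_tool", "data": {
  "moves": [
    [0, 0, 0, 10, 0.05],
    [0, 0, 0, 10, 0.05],
    [0, 0, 0, 10, 0.05],
    [0, 0, 0, 7.4, 0.05],
    [0, 0, 0, 0, 0.05]
  ]
}}

```text
time: 13.4
position: [0.6205, -0.0315, 0.1725]
tool_rot: [3.141, 0.0, -0.511]
force: [0.1, -0.5, -0.3]
gripper_width: 0.0501
```

```bash
python3 -c "
from h import *; go([.523,.024,.15],-29.6)
cv2.imwrite('pics/side6.png',viewer.snapshot('side')[:,:,::-1])
a=cv2.imread('pics/side6.png')[170:280,210:330]; cv2.imwrite('pics/side6z.png',cv2.resize(a,None,fx=5,fy=5,interpolation=cv2.INTER_CUBIC))
for uv in ((185,165),(210,176),(236,97)): print('big',plane('top',uv,.04).round(3))
for uv in ((207,265),(223,283)): print('turq',plane('top',uv,.04).round(3))
"
```

```text
t 13.4 pos [ 0.6205 -0.0315  0.1725] yaw -29.3 rot [ 3.141  0.    -0.511] F [ 0.1 -0.5 -0.3] w 0.0501 q [-0.14  0.1   1.76 -0.    1.28  1.95]
shift tool mm [-112.2   -0.7   22.5] rows 3 each [-37.4  -0.2   7.5] ('turn', np.float64(0.3))
big [0.675 0.282 0.04 ]
big [0.641 0.202 0.04 ]
big [0.908 0.131 0.04 ]
turq [0.366 0.198 0.04 ]
turq [0.314 0.148 0.04 ]
```

View pics/side6z.png

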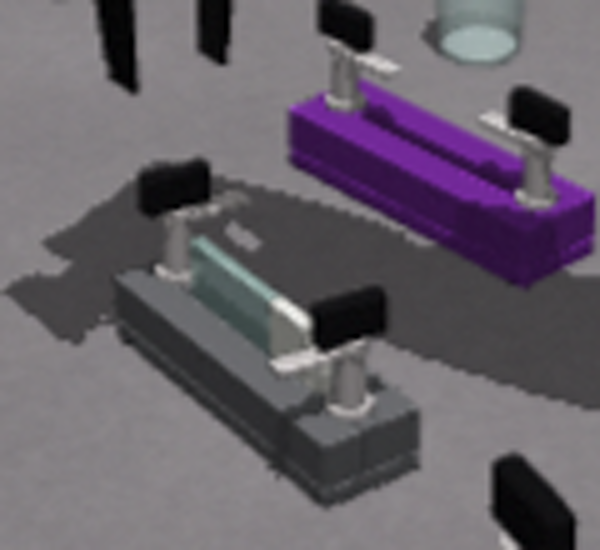

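Both clips are out sideways, at (215,210) and (300,360), and the plate is still in the slot. The clear end's upper corner at (200,240) is whole, and the frosted end is on the right. Moving over the frosted end.

Request:
{"op": "drive_tool", "data": {
  "moves": [
    [-0.037, 0, 0, 0.3, 0.04],
    [-0.038, 0, 0.01, 0, 0.04],
    [-0.037, 0, 0.013, 0, 0.04],
    [0, 0, 0, 0, 0.04]
  ]
}}

```text
time: 13.95
position: [0.5205, 0.0249, 0.1479]
tool_rot: [3.14, 0.003, -0.515]
force: [-0.5, 0.0, 1.1]
gripper_width: 0.0399
```

```bash
python3 -c "
from h import *; go([.523,.024,.053],-29.6)"
```

```text
t 13.95 pos [0.5205 0.0249 0.1479] yaw -29.5 rot [ 3.14e+00  3.00e-03 -5.15e-01] F [-0.5  0.   1.1] w 0.0399 q [-0.06 -0.1   2.01 -0.    1.24  2.03]
shift tool mm [ 2.9 -0.6 94.9] rows 2 each [ 1.5 -0.3 47.4] ('turn', np.float64(0.1))
```

Request:
{"op": "drive_tool", "data": {
  "moves": [
    [0.001, -0.001, 0.03, 0, 0.04],
    [0, 0, 0.03, 0, 0.04],
    [0, 0, 0.025, 0, 0.04],
    [0, 0, 0.008, 0, 0.04],
    [0, 0, 0, 0, 0.04]
  ]
}}

```text
time: 14.58
position: [0.5251, 0.0241, 0.0569]
tool_rot: [-3.142, -0.0, -0.518]
force: [-1.1, -0.5, -0.0]
gripper_width: 0.0402
```

```bash
python3 -c "
from h import *; go([.523,.024,.053],-29.6)
cv2.imwrite('pics/side7.png',viewer.snapshot('side')[:,:,::-1])
a=cv2.imread('pics/side7.png')[170:280,210:330]; cv2.imwrite('pics/side7z.png',cv2.resize(a,None,fx=5,fy=5,interpolation=cv2.INTER_CUBIC))"
```

```text
t 14.575 pos [0.5251 0.0241 0.0569] yaw -29.7 rot [-3.142 -0.    -0.518] F [-1.1 -0.5 -0. ] w 0.0402 q [-0.06  0.02  2.06 -0.    1.06  2.03]
shift tool mm [-1.8  1.1  3.9] rows 1 each [-1.8  1.1  3.9] ('turn', np.float64(-0.1))
```

View pics/side7z.png

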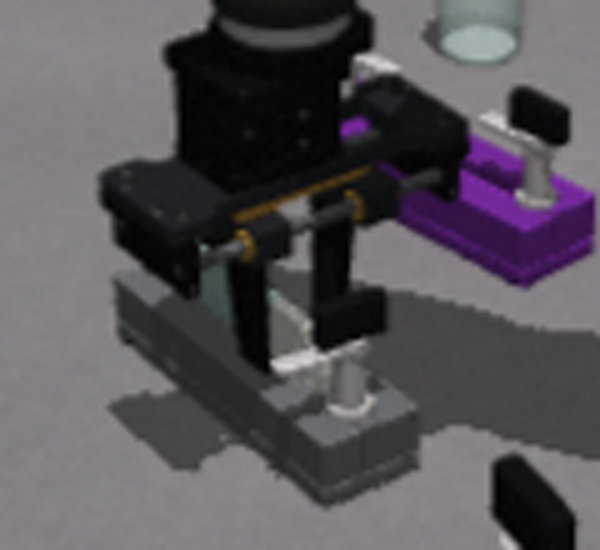

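The plate is between the fingers at zoom (280,310). Going 4 mm lower, then closing.

Request:
{"op": "drive_tool", "data": {
  "moves": [
    [-0.001, 0, 0.004, 0, 0.02],
    [0, 0, 0, 0, 0.01],
    [0, 0, 0, 0, 0.004],
    [0, 0, 0, 0, 0.004],
    [0, 0, 0, 0, 0.004]
  ],
  "squeeze": 35
}}

```text
time: 15.25
position: [0.5238, 0.0248, 0.053]
tool_rot: [-3.141, -0.0, -0.518]
force: [0.1, -0.2, 1.8]
gripper_width: 0.0078
```

Request:
{"op": "drive_tool", "data": {
  "moves": [
    [0, 0, 0, 0, 0.004],
    [0, 0, 0, 0, 0.004]
  ]
}}

```text
time: 15.5
position: [0.5238, 0.0248, 0.0529]
tool_rot: [-3.142, -0.0, -0.518]
force: [-0.7, -0.2, 3.6]
gripper_width: 0.0076
```

Request:
{"op": "drive_tool", "data": {
  "moves": [
    [0, 0, -0.01, 0, 0.004],
    [0, 0, -0.03, 0, 0.004],
    [0, 0, -0.04, 0, 0.004],
    [0, 0, -0.04, 0, 0.004],
    [0, 0, -0.03, 0, 0.004]
  ]
}}

```text
time: 16.12
position: [0.5239, 0.0248, 0.2049]
tool_rot: [-3.141, -0.002, -0.518]
force: [0.1, -0.4, -1.4]
gripper_width: 0.0081
```

Request:
{"op": "drive_tool", "data": {
  "moves": [
    [0, 0, -0.01, 0, 0.004],
    [0, 0, 0, 0, 0.004]
  ]
}}

```text
time: 16.38
position: [0.5236, 0.0248, 0.2127]
tool_rot: [-3.141, -0.0, -0.518]
force: [0.2, -0.2, -1.2]
gripper_width: 0.0076
```

```bash
python3 -c "
from h import *; go([.53,.185,.20],-29.6)
cv2.imwrite('pics/side8.png',viewer.snapshot('side')[:,:,::-1])
a=cv2.imread('pics/side8.png')[120:280,190:350]; cv2.imwrite('pics/side8z.png',cv2.resize(a,None,fx=3.7,fy=3.7,interpolation=cv2.INTER_CUBIC))"
```

```text
t 16.375 pos [0.5236 0.0248 0.2127] yaw -29.7 rot [-3.141 -0.    -0.518] F [ 0.2 -0.2 -1.2] w 0.0076 q [-0.06 -0.15  1.94  0.    1.35  2.03]
shift tool mm [ -73.8 -142.3   12.7] rows 3 each [-24.6 -47.4   4.2] ('turn', np.float64(-0.1))
```

View pics/side8z.png

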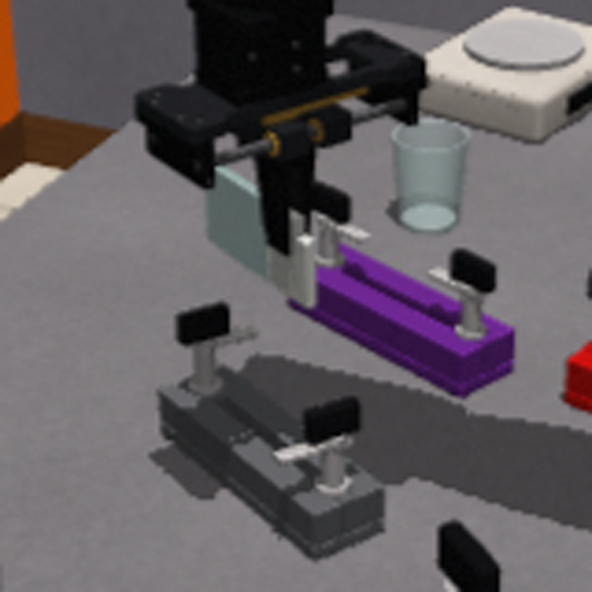

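The plate is lifted clear. The notch shows at its upper corner on the frosted end (300,220), and the clear end's corner at (210,170) is whole. The label is on the far face, so it will tip toward the side camera. The free bench is on that side of the stand, so I'm carrying the plate there.

```bash
python3 -c "
from h import *; go([.515,.178,.20],-29.6,.045)"
```

```text
t 16.425 pos [0.523  0.0249 0.2114] yaw -29.7 rot [ 3.141e+00  2.000e-03 -5.180e-01] F [-0.2 -0.8 -1.3] w 0.0077 q [-0.06 -0.15  1.94  0.    1.35  2.03]
shift tool mm [ -82.8 -129.1   11.5] rows 4 each [-20.7 -32.3   2.9] ('turn', np.float64(-0.1))
```

Request:
{"op": "drive_tool", "data": {
  "moves": [
    [-0.02, -0.032, 0, 0, 0.004],
    [-0.021, -0.032, 0, 0, 0.004],
    [-0.021, -0.033, 0, 0, 0.004],
    [-0.021, -0.032, 0, 0, 0.004],
    [0, 0, 0.03, 0, 0.004]
  ]
}}

```text
time: 17.05
position: [0.5159, 0.1805, 0.1828]
tool_rot: [-3.139, -0.001, -0.515]
force: [0.8, -0.1, -1.4]
gripper_width: 0.0081
```

Request:
{"op": "drive_tool", "data": {
  "moves": [
    [0, 0, 0.04, 0, 0.004],
    [0, 0, 0.04, 0, 0.004],
    [0, 0, 0.03, 0, 0.004],
    [0, 0, 0.015, 0, 0.004],
    [0, 0, 0, 0, 0.004]
  ]
}}

```text
time: 17.68
position: [0.5139, 0.1776, 0.0557]
tool_rot: [3.139, 0.003, -0.518]
force: [-0.5, 0.2, -2.4]
gripper_width: 0.0078
```

```bash
python3 -c "
from h import *; go([.515,.178,.041],-29.6,.045)
cv2.imwrite('pics/side9.png',viewer.snapshot('side')[:,:,::-1])
a=cv2.imread('pics/side9.png')[140:300,150:330]; cv2.imwrite('pics/side9z.png',cv2.resize(a,None,fx=3.7,fy=3.7,interpolation=cv2.INTER_CUBIC))"
```

```text
t 17.675 pos [0.5139 0.1776 0.0557] yaw -29.7 rot [ 3.139e+00  3.000e-03 -5.180e-01] F [-0.5  0.2 -2.4] w 0.0078 q [0.23 0.06 2.02 0.   1.07 2.32]
shift tool mm [ 0.8 -0.9 14.7] rows 1 each [ 0.8 -0.9 14.7] ('turn', np.float64(-0.1))
```

View pics/side9z.png

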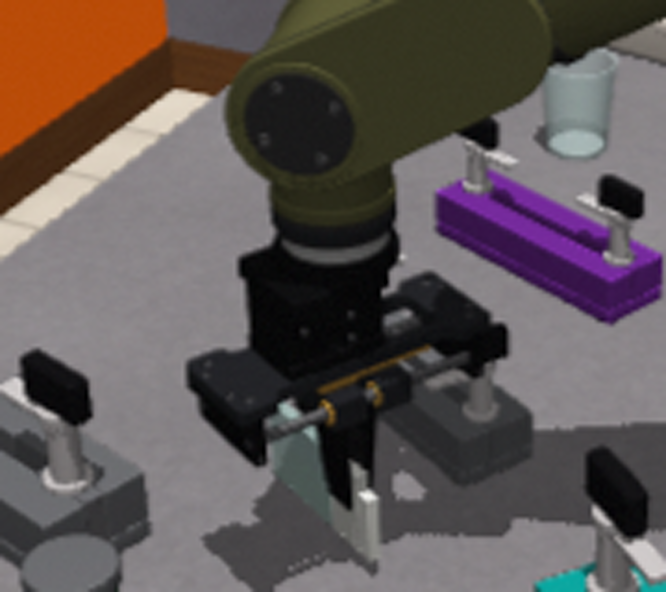

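The plate hangs upright about 15 mm above the bench, with its lower frosted corner at zoom (375,565). The area around it is free. Creeping down until it touches.

Request:
{"op": "drive_tool", "data": {
  "moves": [
    [0, 0, 0.008, 0, 0.004],
    [0, 0, 0.004, 0, 0.004],
    [0, 0, 0, 0, 0.004]
  ]
}}

```text
time: 18.1
position: [0.5153, 0.178, 0.0457]
tool_rot: [3.142, 0.0, -0.518]
force: [1.4, 0.0, -1.2]
gripper_width: 0.0076
```

Request:
{"op": "drive_tool", "data": {
  "moves": [
    [0, 0, 0.002, 0, 0.004],
    [0, 0, 0, 0, 0.004]
  ]
}}

```text
time: 18.35
position: [0.5154, 0.178, 0.0437]
tool_rot: [3.142, 0.0, -0.518]
force: [0.0, 0.2, -1.3]
gripper_width: 0.0082
```

Request:
{"op": "drive_tool", "data": {
  "moves": [
    [0, 0, 0.002, 0, 0.004],
    [0, 0, 0, 0, 0.004]
  ]
}}

```text
time: 18.6
position: [0.5152, 0.1779, 0.0415]
tool_rot: [3.141, 0.0, -0.518]
force: [1.2, 0.4, -0.5]
gripper_width: 0.0079
```

Request:
{"op": "drive_tool", "data": {
  "moves": [
    [0, 0, 0.0015, 0, 0.004],
    [0, 0, 0, 0, 0.004]
  ]
}}

```text
time: 18.85
position: [0.5157, 0.1781, 0.0409]
tool_rot: [-3.141, -0.0, -0.518]
force: [-1.6, -0.3, 5.2]
gripper_width: 0.0078
```

Contact is at TCP z = 0.041, as expected. Next I open slightly, rise 15 mm and slide along to the middle of the plate so the tipping push is balanced.

Request:
{"op": "drive_tool", "data": {
  "moves": [
    [0, 0, 0, 0, 0.014],
    [0, 0, 0, 0, 0.02],
    [0, 0, 0, 0, 0.02],
    [0, 0, -0.015, 0, 0.02],
    [0, 0, 0, 0, 0.02]
  ]
}}

```text
time: 19.48
position: [0.517, 0.1783, 0.0573]
tool_rot: [-3.139, -0.003, -0.518]
force: [-0.4, 0.3, -0.6]
gripper_width: 0.0202
```

Request:
{"op": "drive_tool", "data": {
  "moves": [
    [0.01, 0, 0, 0, 0.02],
    [0.01, 0, 0, 0, 0.02],
    [0.01, 0, 0, 0, 0.02],
    [0, 0, 0, 0, 0.02]
  ]
}}

```text
time: 19.98
position: [0.5422, 0.1626, 0.055]
tool_rot: [3.142, 0.0, -0.519]
force: [-0.4, 0.9, -1.4]
gripper_width: 0.0203
```

```bash
python3 -c "
from h import *; go([.515,.178,.056],-29.6,.045)
cv2.imwrite('pics/side10.png',viewer.snapshot('side')[:,:,::-1])
a=cv2.imread('pics/side10.png')[200:300,200:300]; cv2.imwrite('pics/side10z.png',cv2.resize(a,None,fx=6,fy=6,interpolation=cv2.INTER_CUBIC))"
```

```text
t 19.975 pos [0.5422 0.1626 0.055 ] yaw -29.7 rot [ 3.142  0.    -0.519] F [-0.4  0.9 -1.4] w 0.0203 q [0.2  0.11 1.97 0.   1.07 2.29]
shift tool mm [-31.3   0.1  -1. ] rows 1 each [-31.3   0.1  -1. ] ('turn', np.float64(-0.1))
```

View pics/side10z.png

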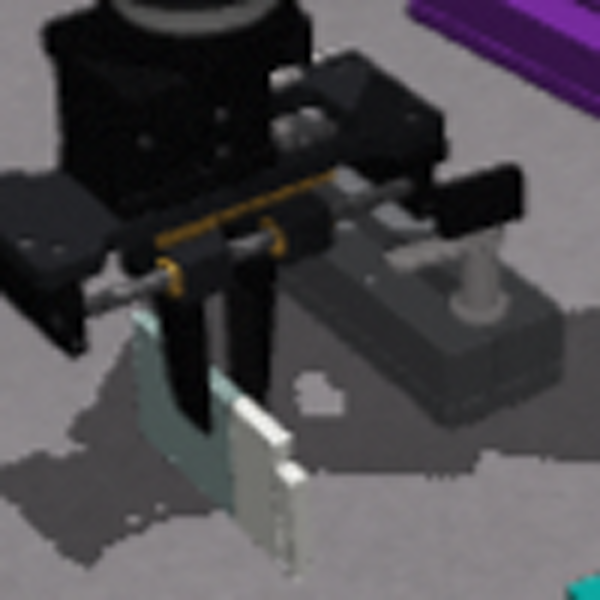

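The plate stands free on its long edge, with the notch at (290,455) on the frosted end. Tipping it gently toward the camera side, caught on the near finger.

Request:
{"op": "drive_tool", "data": {
  "moves": [
    [0, -0.004, 0, 0, 0.02],
    [0, -0.004, 0, 0, 0.02],
    [0, -0.004, 0, 0, 0.02],
    [0, -0.004, 0, 0, 0.02],
    [0, 0, 0, 0, 0.02]
  ]
}}

```text
time: 20.65
position: [0.5496, 0.1774, 0.0552]
tool_rot: [-3.141, -0.0, -0.518]
force: [-0.9, 0.0, -0.3]
gripper_width: 0.0202
```

```bash
python3 -c "
from h import *; go([.55,.178,.055],-29.6,.045)
cv2.imwrite('pics/side11.png',viewer.snapshot('side')[:,:,::-1])
a=cv2.imread('pics/side11.png')[200:300,200:300]; cv2.imwrite('pics/side11z.png',cv2.resize(a,None,fx=6,fy=6,interpolation=cv2.INTER_CUBIC))"
```

```text
t 20.65 pos [0.5496 0.1774 0.0552] yaw -29.7 rot [-3.141 -0.    -0.518] F [-0.9  0.  -0.3] w 0.0202 q [0.22 0.13 1.94 0.   1.07 2.31]
shift tool mm [ 0.1 -0.7  0.2] rows 1 each [ 0.1 -0.7  0.2] ('turn', np.float64(-0.1))
```

View pics/side11z.png

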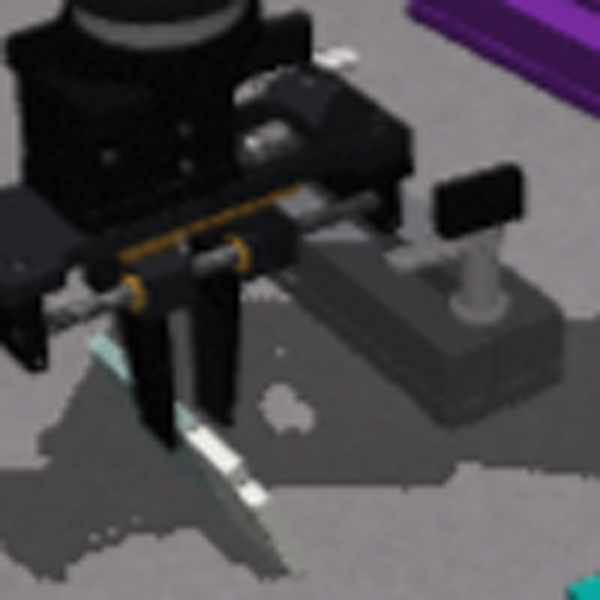

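It now leans about 25° on the near finger and its foot hasn't moved. Opening and lowering step by step.

Request:
{"op": "drive_tool", "data": {
  "moves": [
    [0, 0, 0, 0, 0.03],
    [0, 0, 0.003, 0, 0.036],
    [0, 0, 0.004, 0, 0.044],
    [0, 0, 0.004, 0, 0.05],
    [0, 0, 0, 0, 0.05]
  ]
}}

```text
time: 21.32
position: [0.5489, 0.1769, 0.0435]
tool_rot: [3.141, 0.001, -0.518]
force: [1.0, 0.0, 0.0]
gripper_width: 0.0501
```

```bash
python3 -c "
from h import *; go([.55,.178,.055],-29.6,.045)
cv2.imwrite('pics/side12.png',viewer.snapshot('side')[:,:,::-1])
a=cv2.imread('pics/side12.png')[200:300,200:300]; cv2.imwrite('pics/side12z.png',cv2.resize(a,None,fx=6,fy=6,interpolation=cv2.INTER_CUBIC))"
```

```text
t 21.325 pos [0.5489 0.1769 0.0435] yaw -29.7 rot [ 3.141e+00  1.000e-03 -5.180e-01] F [1. 0. 0.] w 0.0501 q [ 0.22  0.14  1.95 -0.    1.05  2.31]
shift tool mm [  0.4  -1.5 -11.5] rows 1 each [  0.4  -1.5 -11.5] ('turn', np.float64(-0.1))
```

View pics/side12z.png

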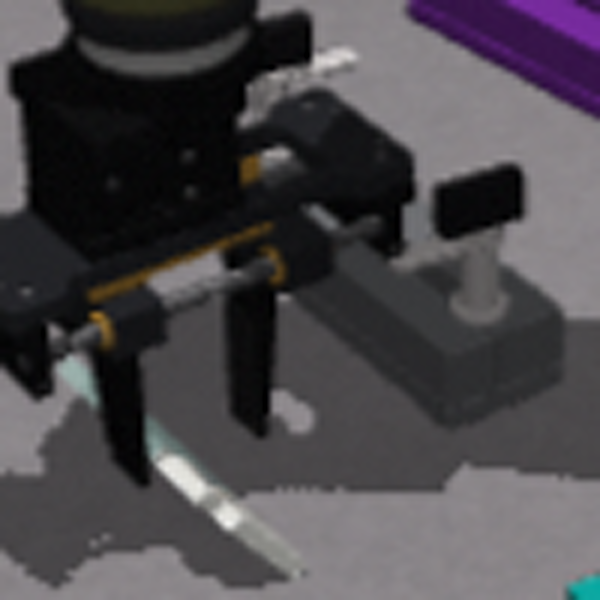

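It's leaning about 45°, still with a stable foot. Continuing.

Request:
{"op": "drive_tool", "data": {
  "moves": [
    [0, 0, 0.005, 0, 0.058],
    [0, 0, 0.006, 0, 0.066],
    [0, 0, 0.007, 0, 0.074],
    [0, 0, 0.005, 0, 0.08],
    [0, 0, 0, 0, 0.08]
  ]
}}

```text
time: 22.0
position: [0.5486, 0.1768, 0.0202]
tool_rot: [3.14, 0.001, -0.518]
force: [1.3, 0.2, -0.2]
gripper_width: 0.0794
```

```bash
python3 -c "
from h import *; go([.55,.178,.055],-29.6,.045)
cv2.imwrite('pics/side13.png',viewer.snapshot('side')[:,:,::-1])
a=cv2.imread('pics/side13.png')[200:300,200:300]; cv2.imwrite('pics/side13z.png',cv2.resize(a,None,fx=6,fy=6,interpolation=cv2.INTER_CUBIC))"
```

```text
t 22.0 pos [0.5486 0.1768 0.0202] yaw -29.7 rot [ 3.14e+00  1.00e-03 -5.18e-01] F [ 1.3  0.2 -0.2] w 0.0794 q [ 0.22  0.18  1.96 -0.    1.01  2.31]
shift tool mm [  0.5  -1.7 -34.8] rows 1 each [  0.5  -1.7 -34.8] ('turn', np.float64(-0.1))
```

View pics/side13z.png

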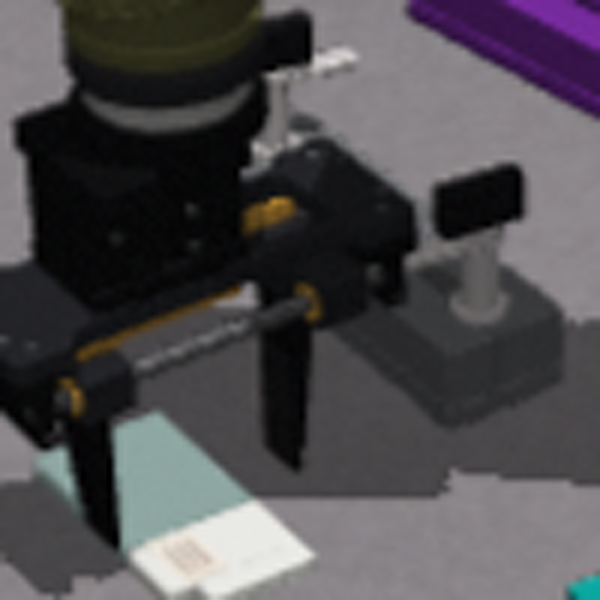

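The label is now visible, facing up at (190,550), and the plate lies at a shallow angle on the fingertip. Letting it down the rest of the way.

Request:
{"op": "drive_tool", "data": {
  "moves": [
    [0, 0, 0.004, 0, 0.086],
    [0, -0.003, 0.002, 0, 0.092],
    [0, -0.003, 0.0, 0, 0.095],
    [0, -0.003, 0, 0, 0.095],
    [0, 0, 0, 0, 0.095]
  ]
}}

```text
time: 22.68
position: [0.5541, 0.1851, 0.0154]
tool_rot: [-3.141, -0.0, -0.518]
force: [0.5, 0.4, 0.1]
gripper_width: 0.0952
```

```bash
python3 -c "
from h import *; go([.55,.178,.055],-29.6,.045)
cv2.imwrite('pics/side14.png',viewer.snapshot('side')[:,:,::-1])
a=cv2.imread('pics/side14.png')[200:300,200:300]; cv2.imwrite('pics/side14z.png',cv2.resize(a,None,fx=6,fy=6,interpolation=cv2.INTER_CUBIC))"
```

```text
t 22.675 pos [0.5541 0.1851 0.0154] yaw -29.7 rot [-3.141 -0.    -0.518] F [0.5 0.4 0.1] w 0.0952 q [0.23 0.2  1.94 0.   1.   2.32]
shift tool mm [ -0.1   8.2 -39.6] rows 1 each [ -0.1   8.2 -39.6] ('turn', np.float64(-0.1))
```

View pics/side14z.png

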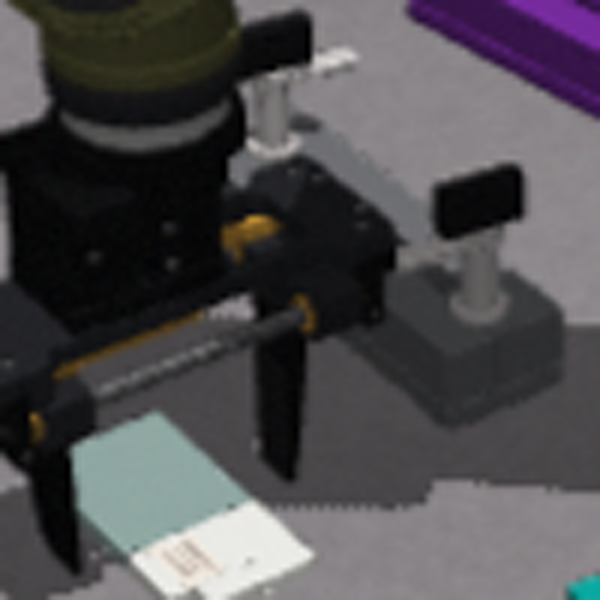

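```bash
python3 -c "
from h import *
a=cv2.imread('pics/side14.png')[250:320,190:270]; cv2.imwrite('pics/side14y.png',cv2.resize(a,None,fx=8,fy=8,interpolation=cv2.INTER_CUBIC))
s=observe();R=Ro.from_euler('xyz',s['tool_rot']).as_matrix()
for y in(-.0475,.0475): print(proj('side',s['position']+R@[0,y,.008]))"
```

```text
[210.87466158 292.24063688]
[244.72906367 277.69098193]
```

View pics/side14y.png

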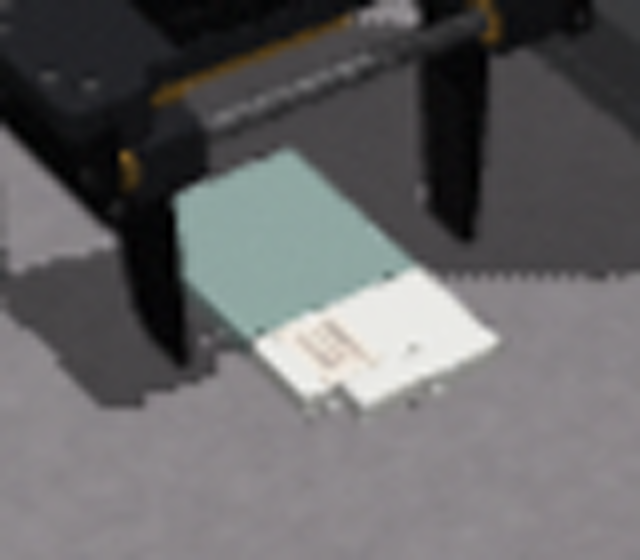

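The plate lies flat, label up. On its top face the corners are the frosted end at (498,340), the clear end at (290,150), and the frost line from (415,265) to (255,338). The notch is at (330,395).

```bash
python3 -c "
from h import *
f=lambda x,y: plane('side',(190+(x+.5)/8-.5,250+(y+.5)/8-.5),.008)
P={k:f(*v) for k,v in dict(fc=(498,340),fl=(415,265),fu=(255,338),cc=(290,150)).items()}
for k,v in P.items(): print(k,v.round(4))
v=P['cc']-P['fc']; print('len',np.linalg.norm(v),'ang',np.degrees(np.arctan2(v[1],v[0])))
v=P['cc']-P['fl']; print('ang',np.degrees(np.arctan2(v[1],v[0])))
print('width',np.linalg.norm(P['fu']-P['fl']))
s=observe();R=Ro.from_euler('xyz',s['tool_rot']).as_matrix()
for k,p in P.items(): print(k,(R.T@(p-s['position'])).round(4))
"
```

```text
fc [0.489 0.187 0.008]
fl [0.5281 0.1653 0.008 ]
fu [0.555  0.2155 0.008 ]
cc [0.5913 0.1297 0.008 ]
len 0.11728680509224797 ang -29.216243469671696
ang -29.387577100791923
width 0.05686251752459381
fc [-0.0575  0.0305  0.0073]
fl [-0.0127  0.0299  0.0073]
fu [-0.0142 -0.0269  0.0073]
cc [0.0598 0.0295 0.0073]
```

The plate sits at −29.3° against the tool's −29.7°, and it's centred between the fingers to within 1–2 mm. Sliding to the frosted end (plate x about 30), then down.

Request:
{"op": "drive_tool", "data": {
  "moves": [
    [-0.015, 0.001, 0, 0.0, 0.095],
    [-0.015, 0, 0, 0, 0.095],
    [0, 0, 0.003, 0, 0.095],
    [0, 0, 0, 0, 0.095]
  ]
}}

```text
time: 23.22
position: [0.5269, 0.1989, 0.0119]
tool_rot: [3.141, 0.0, -0.518]
force: [-0.2, -0.4, 0.3]
gripper_width: 0.0948
```

```bash
python3 -c "
from h import *; go([.5281,.2,.0095],-29.4,.045)"
```

```text
t 23.225 pos [0.5269 0.1989 0.0119] yaw -29.7 rot [ 3.141  0.    -0.518] F [-0.2 -0.4  0.3] w 0.0948 q [ 0.27  0.16  1.99 -0.    0.99  2.35]
shift tool mm [ 0.5 -1.5  2.4] rows 1 each [ 0.5 -1.5  2.4] ('turn', np.float64(-0.3))
```

Request:
{"op": "drive_tool", "data": {
  "moves": [
    [0, 0, 0.0015, -0.2, 0.08],
    [0, 0, 0, 0, 0.07],
    [0, 0, 0, 0, 0.06],
    [0, 0, 0, 0, 0.055],
    [0, 0, 0, 0, 0.05]
  ],
  "squeeze": 40
}}

```text
time: 23.85
position: [0.5274, 0.1988, 0.0107]
tool_rot: [-3.141, -0.0, -0.515]
force: [0.0, 0.1, -0.5]
gripper_width: 0.0593
```

Request:
{"op": "drive_tool", "data": {
  "moves": [
    [0, 0, 0, 0, 0.05],
    [0, 0, 0, 0, 0.05],
    [0, 0, 0, 0, 0.05]
  ]
}}

```text
time: 24.22
position: [0.5273, 0.1988, 0.0107]
tool_rot: [-3.142, -0.0, -0.515]
force: [0.3, -0.2, -0.3]
gripper_width: 0.0592
```

```bash
python3 -c "
from h import *; go([.5281,.2,.0095],-29.4,.045)
cv2.imwrite('pics/side15.png',viewer.snapshot('side')[:,:,::-1])
a=cv2.imread('pics/side15.png')[220:320,180:280]; cv2.imwrite('pics/side15z.png',cv2.resize(a,None,fx=6,fy=6,interpolation=cv2.INTER_CUBIC))"
```

```text
t 24.225 pos [0.5273 0.1988 0.0107] yaw -29.5 rot [-3.142 -0.    -0.515] F [ 0.3 -0.2 -0.3] w 0.0592 q [ 0.27  0.16  1.99 -0.    0.98  2.35]
shift tool mm [ 0.1 -1.4  1.2] rows 1 each [ 0.1 -1.4  1.2] ('turn', np.float64(-0.1))
```

View pics/side15z.png

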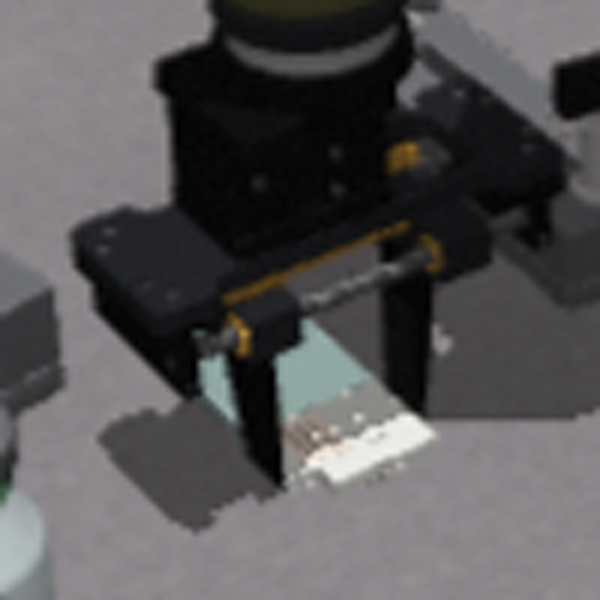

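Gripped across the long edges at the frosted end, width 59 mm, between the notch and the frost line. Lifting slowly.

Request:
{"op": "drive_tool", "data": {
  "moves": [
    [0, 0, -0.005, 0, 0.05],
    [0, 0, -0.015, 0, 0.05],
    [0, 0, -0.02, 0, 0.05],
    [0, 0, -0.01, 0, 0.05],
    [0, 0, 0, 0, 0.05]
  ]
}}

```text
time: 24.9
position: [0.5284, 0.1992, 0.0626]
tool_rot: [-3.139, -0.002, -0.515]
force: [0.1, 1.0, -1.1]
gripper_width: 0.0593
```

```bash
python3 -c "
from h import *; go([.5281,.2,.28],-29.4,.045)
cv2.imwrite('pics/side16.png',viewer.snapshot('side')[:,:,::-1])
a=cv2.imread('pics/side16.png')[200:320,180:280]; cv2.imwrite('pics/side16z.png',cv2.resize(a,None,fx=5,fy=5,interpolation=cv2.INTER_CUBIC))"
```

```text
t 24.9 pos [0.5284 0.1992 0.0626] yaw -29.5 rot [-3.139e+00 -2.000e-03 -5.150e-01] F [ 0.1  1.  -1.1] w 0.0593 q [0.27 0.09 1.97 0.   1.08 2.35]
shift tool mm [-2.000e-01 -1.100e+00 -2.174e+02] rows 5 each [ -0.   -0.2 -43.5] ('turn', np.float64(-0.1))
```

View pics/side16z.png

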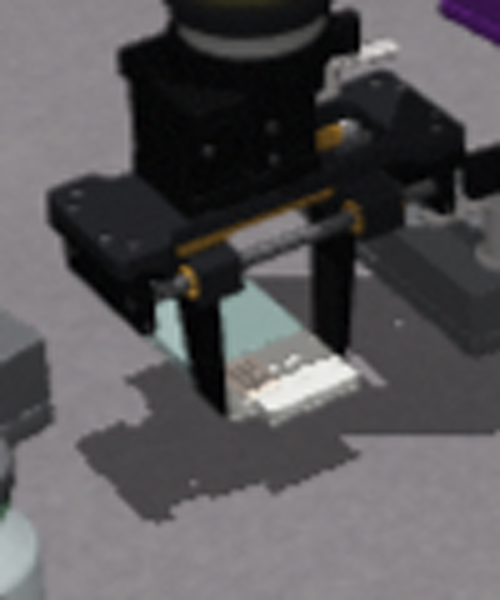

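The plate is off the bench and level, with the label up. Raising it well above the knobs.

Request:
{"op": "drive_tool", "data": {
  "moves": [
    [0, 0, -0.025, 0, 0.05],
    [0, 0, -0.04, 0, 0.05],
    [0, 0, -0.045, 0, 0.05],
    [0, 0, -0.045, 0, 0.05],
    [0, 0, -0.04, 0, 0.05]
  ]
}}

```text
time: 25.58
position: [0.5269, 0.1987, 0.2565]
tool_rot: [3.141, 0.001, -0.515]
force: [0.4, 0.1, -1.2]
gripper_width: 0.0597
```

Request:
{"op": "drive_tool", "data": {
  "moves": [
    [0, 0, -0.02, 0, 0.05],
    [0, 0, -0.005, 0, 0.05],
    [0, 0, 0, 0, 0.05],
    [0, 0, 0, 0, 0.05]
  ]
}}

```text
time: 26.08
position: [0.5265, 0.1986, 0.2782]
tool_rot: [3.139, 0.003, -0.515]
force: [-1.4, -0.2, -0.5]
gripper_width: 0.0594
```

```bash
python3 -c "
from h import *; go([.523,.024,.28],-29.4,.045)
for n in('side','top'): cv2.imwrite(f'pics/{n}17.png',viewer.snapshot(n)[:,:,::-1])
a=cv2.imread('pics/side17.png')[100:280,140:340]; cv2.imwrite('pics/side17z.png',cv2.resize(a,None,fx=3.3,fy=3.3,interpolation=cv2.INTER_CUBIC))"
```

```text
t 26.075 pos [0.5265 0.1986 0.2782] yaw -29.5 rot [ 3.139e+00  3.000e-03 -5.150e-01] F [-1.4 -0.2 -0.5] w 0.0594 q [ 0.27 -0.1   1.78  0.    1.46  2.35]
shift tool mm [ 82.9 153.7  -1.6] rows 4 each [20.7 38.4 -0.4] ('turn', np.float64(-0.1))
```

View pics/side17z.png

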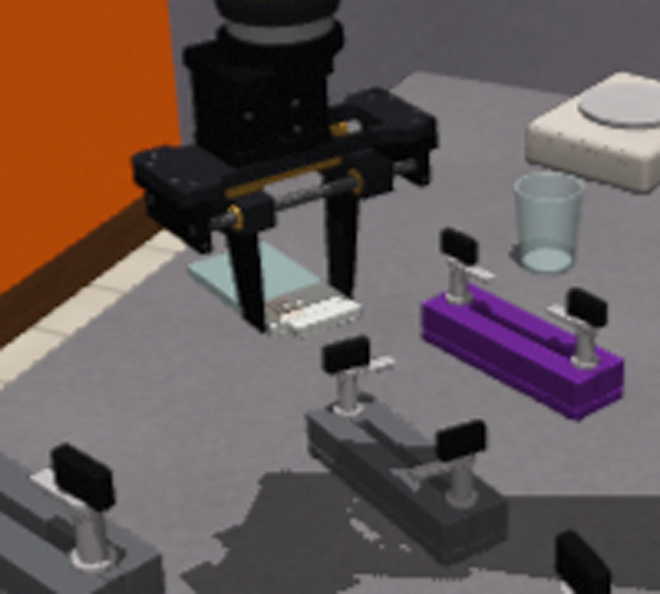

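View pics/top17.png

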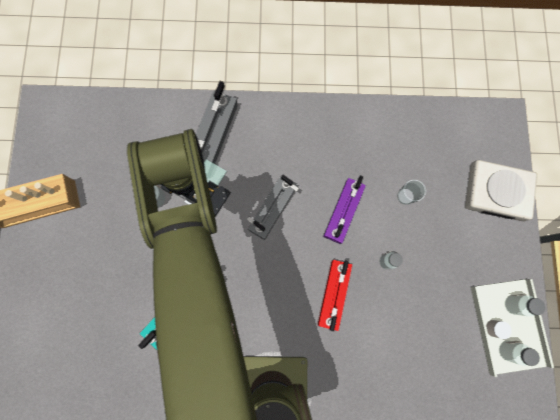

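Side view: the plate is level at about z = 0.28, label up. Top view: both knob bars are turned crosswise, at (290,183) and (260,226), and the bystanders haven't moved. I'll check the knob angles numerically.

```bash
python3 - <<'E'
from h import *
for fn,cs in (("top0",((286.7,179.7),(258.9,225.5))),("top17",((290,184),(260,226)))):
  g=cv2.imread(f"pics/{fn}.png").max(2)
  for c in cs:
    y,x=np.mgrid[0:420,0:560]; m=(g<60)&(np.hypot(x-c[0],y-c[1])<11)
    n,l,s,cc=cv2.connectedComponentsWithStats(m.astype(np.uint8)); i=1+s[1:,4].argmax()
    p=np.argwhere(l==i)[:,::-1].astype(np.float32); vx,vy,x0,y0=cv2.fitLine(p,cv2.DIST_L2,0,.01,.01).ravel()
    d=plane("top",(x0+6*vx,y0+6*vy),.104)-plane("top",(x0-6*vx,y0-6*vy),.104); print(fn,c,len(p),(np.degrees(np.arctan2(d[1],d[0]))%180).round(1),plane("top",(x0,y0),.104).round(3))
print(observe()["time"])
a=cv2.imread("pics/top17.png")[165:245,235:315]; cv2.imwrite("pics/top17z.png",cv2.resize(a,None,fx=7,fy=7,interpolation=cv2.INTER_CUBIC))
E
```

```text
top0 (286.7, 179.7) 41 159.8 [ 0.618 -0.034  0.104]
top0 (258.9, 225.5) 46 152.7 [0.48  0.044 0.104]
top17 (290, 184) 49 55.9 [ 0.617 -0.035  0.104]
top17 (260, 226) 57 52.0 [0.48  0.044 0.104]
26.175
```

View pics/top17z.png

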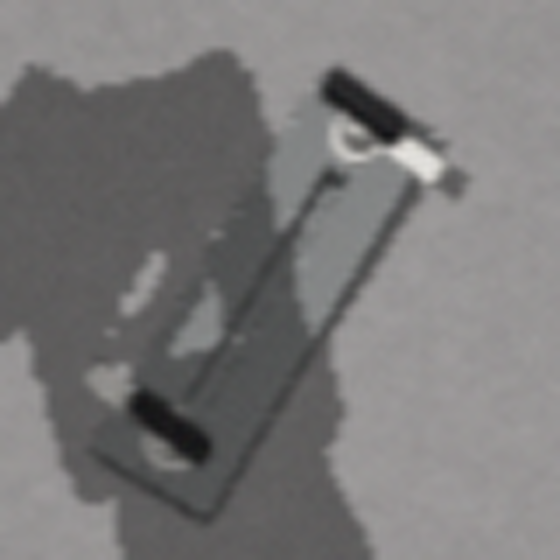

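The knob bars read 55.9° and 52.0°, against 53.5° expected at the stops. I'll bring the plate back over the stand and hold it there.

Request:
{"op": "drive_tool", "data": {
  "moves": [
    [0.012, 0.02, -0.005, 0, 0.05],
    [0.018, 0.035, -0.005, 0, 0.05],
    [0.018, 0.035, -0.005, 0, 0.05],
    [0.018, 0.035, 0, 0, 0.05],
    [0.012, 0.02, 0, 0, 0.05]
  ]
}}

```text
time: 26.8
position: [0.5234, 0.0326, 0.2951]
tool_rot: [3.141, 0.001, -0.516]
force: [-0.1, 0.4, -1.0]
gripper_width: 0.0592
```

Request:
{"op": "drive_tool", "data": {
  "moves": [
    [0.002, 0.005, 0, 0, 0.05],
    [0, 0, 0, 0, 0.05],
    [0, 0, 0, 0, 0.05],
    [0, 0, 0, 0, 0.05],
    [0, 0, 0, 0, 0.05]
  ]
}}

```text
time: 27.42
position: [0.5231, 0.0294, 0.2956]
tool_rot: [-3.142, 0.0, -0.514]
force: [0.3, 0.3, -1.9]
gripper_width: 0.0596
```

```bash
python3 -c "
from h import *; go([.523,.024,.29],-29.4,.045)
cv2.imwrite('pics/side18.png',viewer.snapshot('side')[:,:,::-1]); print(abs(observe()['dq']).max())
a=cv2.imread('pics/side18.png')[90:290,180:340]; cv2.imwrite('pics/side18z.png',cv2.resize(a,None,fx=3,fy=3,interpolation=cv2.INTER_CUBIC))"
```

```text
t 27.425 pos [0.5231 0.0294 0.2956] yaw -29.4 rot [-3.142  0.    -0.514] F [ 0.3  0.3 -1.9] w 0.0596 q [-0.05 -0.19  1.84  0.    1.5   2.04]
shift tool mm [2.6 4.8 5.6] rows 1 each [2.6 4.8 5.6] ('turn', np.float64(-0.0))
0.005230927658066747
```

View pics/side18z.png

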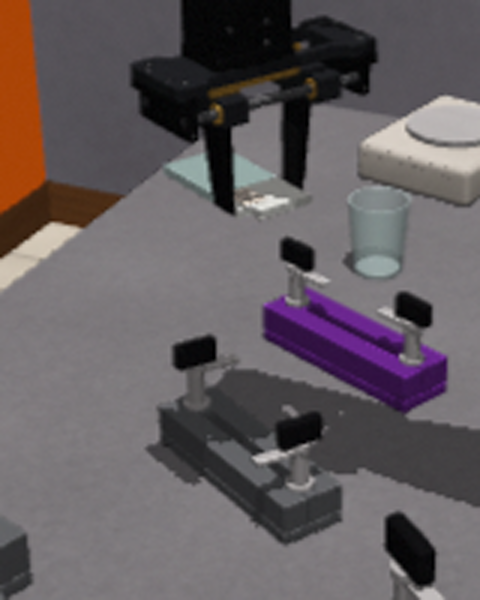

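```bash
python3 -c "
from h import *
s=observe();R=Ro.from_euler('xyz',s['tool_rot']).as_matrix()
for x,y in((.09,.03),(.09,-.03),(-.03,.03)):
  for dz in (0,.01): print(x,y,dz,((proj('side',s['position']+R@[x,y,.0027+dz])-[180,90])*3).round(0))
a=cv2.imread('pics/side18.png')[130:170,225:295]; cv2.imwrite('pics/side18y.png',cv2.resize(a,None,fx=10,fy=10,interpolation=cv2.INTER_CUBIC))"
```

```text
0.09 0.03 0 [224. 145.]
0.09 0.03 0.01 [224. 157.]
0.09 -0.03 0 [162. 163.]
0.09 -0.03 0.01 [163. 174.]
-0.03 0.03 0 [310. 194.]
-0.03 0.03 0.01 [310. 206.]
```

View pics/side18y.png

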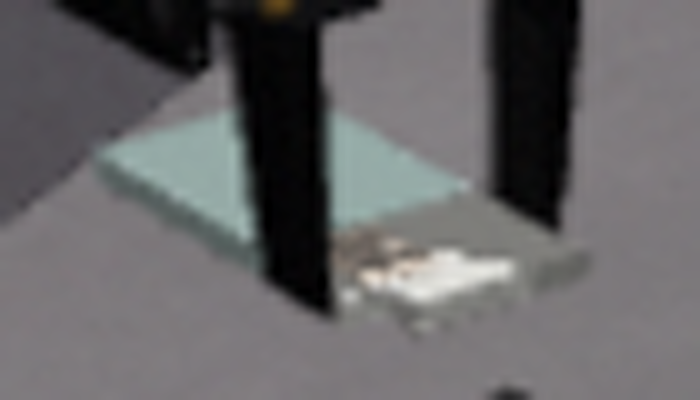

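The clear end's corner is within about 3 mm of where a level plate would put it, a tilt of roughly 1–2°. The arm is still, so I'm handing in.

```bash
python3 -c "
from h import *; print(env.finish_job()); s=observe(); print(s['time'],s['gripper_width'],s['position'])"
```

```text
the job is handed in; nothing more can be done
None
the job is handed in; nothing more can be done
```

I turned both knobs counterclockwise to their end stops and lifted the plate out by its frosted end. I handed the job in at about 27.5 s, with the plate held level above the stand and its label up.

**Regrasp on the bench:** This tool cannot tilt, so I could not tip the plate while holding it. I set it on free bench beside the stand and let it down gently onto its side, label up. I then gripped it again across its long edges, still at the frosted end, and lifted.

**Last checks:**
- **Knobs:** the turning moment rose to 0.66–0.76 N m at each stop. In the top picture the bars read 52° and 56°, where 53.5° was expected. The 2° difference is within the picture's resolution.
- **Plate:** it was flat with the label up, about 0.29 m above the bench and 0.18 m above the knobs. The long edges were level to about 1–2°, with the gripper closed at 59.6 mm and joint speeds at almost zero.
- **Bystanders:** they did not appear to have moved. After the final move the plate was checked only in the side view, because the arm blocks the top camera.

No check failed.

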